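# Find the case that rattles and present it

## Task

One of the three closed wooden cases has a loose grinding ball in it: pick them up and shake them end to end, or rock them, to find the one that rattles. Finish while still gripping that case, holding it still, level and well up in the air (at least a hand's width, 15 cm) over the middle of the white hand-over tray, so that a colleague can take it; do not put it down or let go. Leave the other two cases lying flat on the worktop outside the tray, and do not disturb the beaker, timer and stopper.

Things in the scene. Friction and masses are not known exactly. Their poses are not given: they have to be found in the camera images.
- case_1_center (a point): Centre of case 1 of three look-alike closed dark-brown wooden cases with a brass clasp, lid fixed shut. 66 mm (x) x 124 mm (y, the long way) x 43 mm high (z, up); clasp and hinges add up to 3 mm on each long side. Lies flat at the start, underside 21.5 mm below this point. Empty it weighs 0.25 to 0.5 kg, differently for each, so weight alone does not tell.
- lining_1: Cloth lining on the inner floor of case 1, fixed, out of sight; origin at the centre of the case's underside, axes as the case's. On one of the three linings, another one from run to run, lies a loose 30 mm, 0.2 kg ball that rolls freely, up to 39 mm either way along the case (y) from its middle; the other two cases are empty.
- cushions_1: Cushions on the two inner end walls (y ends) of case 1, fixed, out of sight; origin at the centre of the case's underside. The ball, if it is in this case, knocks against them.
- case_2_center (a point): Centre of case 2 of three look-alike closed dark-brown wooden cases with a brass clasp, lid fixed shut. 66 mm (x) x 124 mm (y, the long way) x 43 mm high (z, up); clasp and hinges add up to 3 mm on each long side. Lies flat at the start, underside 21.5 mm below this point. Empty it weighs 0.25 to 0.5 kg, differently for each, so weight alone does not tell.
- lining_2: Cloth lining on the inner floor of case 2, fixed, out of sight; origin at the centre of the case's underside, axes as the case's. On one of the three linings, another one from run to run, lies a loose 30 mm, 0.2 kg ball that rolls freely, up to 39 mm either way along the case (y) from its middle; the other two cases are empty.
- cushions_2: Cushions on the two inner end walls (y ends) of case 2, fixed, out of sight; origin at the centre of the case's underside. The ball, if it is in this case, knocks against them.
- case_3_center (a point): Centre of case 3 of three look-alike closed dark-brown wooden cases with a brass clasp, lid fixed shut. 66 mm (x) x 124 mm (y, the long way) x 43 mm high (z, up); clasp and hinges add up to 3 mm on each long side. Lies flat at the start, underside 21.5 mm below this point. Empty it weighs 0.25 to 0.5 kg, differently for each, so weight alone does not tell.
- lining_3: Cloth lining on the inner floor of case 3, fixed, out of sight; origin at the centre of the case's underside, axes as the case's. On one of the three linings, another one from run to run, lies a loose 30 mm, 0.2 kg ball that rolls freely, up to 39 mm either way along the case (y) from its middle; the other two cases are empty.
- cushions_3: Cushions on the two inner end walls (y ends) of case 3, fixed, out of sight; origin at the centre of the case's underside. The ball, if it is in this case, knocks against them.
- tray_mid (a point): Middle of the inner floor, 6 mm above the worktop, of the hand-over tray: a low white tray with a black mat, fixed, 110 mm (its x) x 170 mm (its y), 17 mm high, beyond the cases.
- beaker: Bystander: clear glass beaker, 52 mm across, 71 mm high; origin at the centre of its underside.
- timer: Bystander: white bench timer, 64 x 62 x 20 mm; origin at the centre of its underside.
- stopper: Bystander: red-brown rubber stopper, 29 mm across, 27 mm high; origin at the centre of its underside.

How it is judged (in metres and radians):
On the way:
1. the case with the ball is rattled in the air: the ball knocks against an inner end of the lifted case (((contact force between cushions_1 and anything else above 0.3 N and height (world z) of case_1_center above 0.045 m and contact force between the fingers and case_1 above 2 N) or (contact force between cushions_2 and anything else above 0.3 N and height (world z) of case_2_center above 0.045 m and contact force between the fingers and case_2 above 2 N) or (contact force between cushions_3 and anything else above 0.3 N and height (world z) of case_3_center above 0.045 m and contact force between the fingers and case_3 above 2 N))).
At the end, for the whole second after the job is handed in: The case with the ball is gripped and still (under 0.04 m/s), its centre over 0.12 m above the worktop and within 50 mm sideways of the tray's middle, level within 0.26 rad; the other two cases lie flat on the worktop at rest, their centres over 90 mm from the tray's middle (((contact force between lining_1 and anything else above 0.4 N and horizontal distance between case_1_center and tray_mid below 0.05 m and height (world z) of case_1_center above 0.12 m and angle between case_1_center's own z axis and vertical below 0.26 rad and linear speed of case_1 below 0.04 m/s and contact force between the fingers and case_1 above 2 N and height (world z) of each of case_2_center, case_3_center below 0.03 m and angle between each of case_2_center, case_3_center's own z axis and vertical below 0.1 rad and linear speed of each of case_2, case_3 below 0.02 m/s and horizontal distance between each of case_2_center, case_3_center and tray_mid above 0.09 m) or (contact force between lining_2 and anything else above 0.4 N and horizontal distance between case_2_center and tray_mid below 0.05 m and height (world z) of case_2_center above 0.12 m and angle between case_2_center's own z axis and vertical below 0.26 rad and linear speed of case_2 below 0.04 m/s and contact force between the fingers and case_2 above 2 N and height (world z) of each of case_1_center, case_3_center below 0.03 m and angle between each of case_1_center, case_3_center's own z axis and vertical below 0.1 rad and linear speed of each of case_1, case_3 below 0.02 m/s and horizontal distance between each of case_1_center, case_3_center and tray_mid above 0.09 m) or (contact force between lining_3 and anything else above 0.4 N and horizontal distance between case_3_center and tray_mid below 0.05 m and height (world z) of case_3_center above 0.12 m and angle between case_3_center's own z axis and vertical below 0.26 rad and linear speed of case_3 below 0.04 m/s and contact force between the fingers and case_3 above 2 N and height (world z) of each of case_1_center, case_2_center below 0.03 m and angle between each of case_1_center, case_2_center's own z axis and vertical below 0.1 rad and linear speed of each of case_1, case_2 below 0.02 m/s and horizontal distance between each of case_1_center, case_2_center and tray_mid above 0.09 m))); the arm keeps its last pose, push and grip.
It fails at once if the beaker is moved by more than 30 mm or tipped over (distance of beaker from where it was at the start of the episode above 0.03 m or angle between beaker's own z axis and vertical above 0.4 rad).
It fails at once if the timer is moved by more than 30 mm or tipped over (distance of timer from where it was at the start of the episode above 0.03 m or angle between timer's own z axis and vertical above 0.4 rad).
It fails at once if the stopper is moved by more than 30 mm or tipped over (distance of stopper from where it was at the start of the episode above 0.03 m or angle between stopper's own z axis and vertical above 0.4 rad).
It also fails if it takes over 72 s, if anything falls off the work surface, if the arm or the gripper's body presses on something with over 40 N, if the wrist force passes 120 N, or if a joint passes its speed limit or range.

## Robot

A 7-joint arm with a two-finger parallel gripper is mounted at the origin on a cart in front of the work surface, level with it; the furniture and walls round the work are solid. World frame = base frame: x ahead of the robot, y to its left, z up, the work surface at z = 0. Lengths are in mm, angles in rad, forces in N, time in s.
With the tool pointing down it reaches from about 400 to 875 mm from the base axis. Payload 6.5 kg.
Tool frame: the origin (TCP) lies on the centre line of the jaws, within the pads' length; the fingertips stand 17 mm ahead of it and the grasp point (between the pads) lies 2 mm behind it; z points along the fingers, y is the line along which they close (so a half turn about z gives the same grasp; the last joint's range is limited). The gripper opens to 88 mm and grips with 3 to 60 N. Pads are 18 mm wide; open, the fingers measure 123 mm over their backs; the gripper's body (75 mm by 187 mm) begins 45 mm behind the grasp point.
Start: joints at [1.268, 0.536, -0.004, 1.538, 0.003, 1.067, -0.071], TCP at [152.482, -631.854, 255.716] pointing down, gripper open.
Joint ranges: [-2.7, 2.7], [-0.37, 2.16], [-1.27, 1.26], [0.24, 2.4], [-1.31, 4.45], [0.19, 1.91], [-2.76, 2.76]. Speed limits (rad/s): [2.39, 2.39, 3.14, 3.14, 3.14, 3.14, 3.14].

## Interface

Orientations are given as a 3x3 rotation matrix whose columns are the frame's x, y, z axes.
In Python, from workcell import * gives the robot as it stands. Calls block until the motion is done:
- move_ptp(position, orientation): joint-space move of the TCP to a pose.
- line_to(position, rot=None, v=150, stop_force=None): straight line of the TCP; rot=None keeps the orientation; v is the mean speed in mm/s. With stop_force (N) it stops when the force on the tool has changed by that much, and returns True; else False.
- goto_joints(angles): joint-space move.
- release() and close_gripper(grip_force=None): open the fingers fully, or close them until they stop; grip_force is the grip in N (None keeps the last).
- pause(seconds).
- inverse_kinematics(position, orientation): joint angles nearest the present ones, or None.
- grab_frame(name): name is "side" or "top"; returns (picture, depth): 400x640x3 uint8, red, green, blue; 400x640 float32, mm along the optical axis (not along the pixel's ray), 0 where there is no reading.
- camera_model(name): a dict with "fx", "fy", "cx", "cy" (pixels), "pose" (4x4, takes a point from camera to world coordinates). Camera axes: x right, y up, looking along -z (the intrinsics and any distortion apply to the point x, -y, -z); pixel columns grow to the right and rows downward; lengths in mm; the calibration is good to about 2 mm. A picture is of the moment at which its call begins. camera_model takes no time and is no camera call.
A pose or a line that the arm cannot do raises IKError and nothing moves.
- hand_in(): hands the job in; it is judged then, once.
Trained networks look in the newest picture that a camera, given by its name, has taken for a name from the list of things; names that differ only in an ending like _2 or _b are one class to them, and where a whole thing is asked for, a point or a joint stands for the part that bears it (a point fixed in the world has none). Each returns a list of dicts, best first, with "score" (0 to 1); they miss things now and then, are a little off and sometimes report something else, mostly with a low value. They report only what shows in the picture. A call takes as long as a camera call.
- search_frame(camera, label): "xy" ([column, row] in pixels, amid what is visible of it).
- landmark_of(camera, label): "xy" ([column, row] in pixels: a listed point, or the origin of a listed thing).
Readings, each from a call of its own:
- current_time_s(): time.
- current_q(): joint angles.
- current_dq(): joint speeds.
- current_tau(): joint torques, N m.
- current_tool_pos(): TCP position.
- current_orientation(): TCP orientation.
- current_wrist_force(): force on the tool from outside, world axes, zero at the start.
- current_moment(): the same for the moment, N m.
- current_grip_width(): finger opening in mm.
- current_grasp_force(): force on a finger pad.
Only numpy, scipy, OpenCV 4.12 (cv2) and the standard library are available. Lean on these libraries where they do the work, as an engineer would, in place of code of your own. Each camera call takes 0.05 s, during which the arm holds its last target. There are 200 camera calls.

## Working session

There is one attempt and no reset: what is moved stays moved. The work goes in short steps, each a Python script; the robot and the scene stay as the last script left them, time stands still between calls to the robot, and variables do not carry over. Pictures are saved under pics/ and viewed, at most 10 in all, crops included, and the job is handed in when it is done.

```bash
ls; mkdir -p pics; python3 - <<'E'
from workcell import *
import cv2
for n in("top","side"):
    im,d=grab_frame(n); cv2.imwrite(f"pics/{n}0.png",im[:,:,::-1])
    c=camera_model(n); print(n,c)
    for l in("case_1_center","tray_mid","beaker","timer","stopper"):
        print(l,[(r["score"],r["xy"]) for r in landmark_of(n,l)])
E
```

```text
pics
top {'fx': 505.37340753780234, 'fy': 505.37340753780234, 'cx': 313.3274125448164, 'cy': 195.79643860528, 'pose': array([[-1.62805533e-02,  9.89617420e-01, -1.42801629e-01,
         2.77827480e+02],
       [-9.99863913e-01, -1.57329999e-02,  4.96273667e-03,
        -4.19574756e+01],
       [ 2.66451264e-03,  1.42862992e-01,  9.89738888e-01,
         1.62736613e+03],
       [ 0.00000000e+00,  0.00000000e+00,  0.00000000e+00,
         1.00000000e+00]])}
case_1_center [(0.67, [297.8, 218.2])]
tray_mid [(0.66, [268.5, 161.3])]
beaker [(0.68, [387.9, 175.7])]
timer [(0.66, [217.4, 175.5])]
stopper [(0.54, [410.7, 235.3])]
side {'fx': 360.9090910352828, 'fy': 360.9090910352828, 'cx': 315.24533930845246, 'cy': 199.06076854873092, 'pose': array([[ 9.90449381e-01,  9.06346574e-02, -1.03900833e-01,
         4.00717375e+02],
       [-1.37820018e-01,  6.29179475e-01, -7.64943678e-01,
        -9.00733877e+02],
       [-3.95813677e-03,  7.71957607e-01,  6.35661691e-01,
         7.51057883e+02],
       [ 0.00000000e+00,  0.00000000e+00,  0.00000000e+00,
         1.00000000e+00]])}
case_1_center [(0.68, [281.4, 195.5])]
tray_mid [(0.58, [338.3, 180.0])]
beaker [(0.91, [349.7, 267.7]), (0.21, [320.3, 155.6])]
timer [(0.49, [319.3, 158.1])]
stopper [(0.52, [279.1, 295.5])]
```

View pics/top0.png

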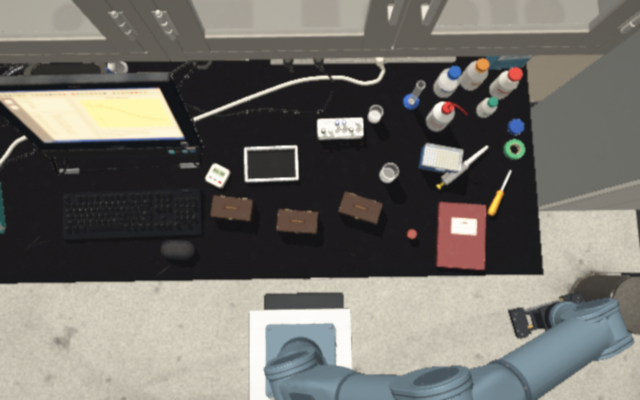

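View pics/side0.png

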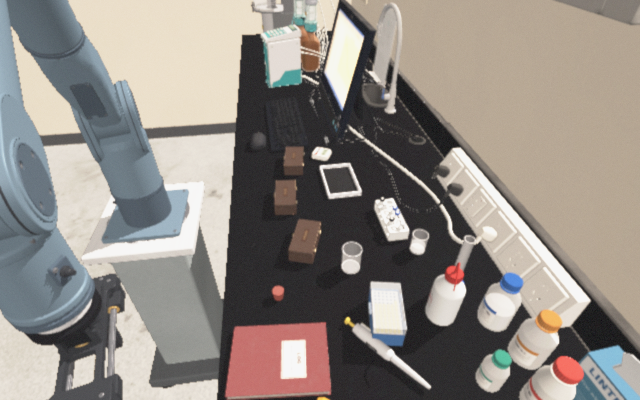

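```bash
cat > h.py <<'E'
from workcell import *
import numpy as np, cv2
def ray(n,u,v,z):
    c=camera_model(n);P=c["pose"]
    d=P[:3,:3]@np.array([(u-c["cx"])/c["fx"],-(v-c["cy"])/c["fy"],-1]);o=P[:3,3].copy()
    if abs(o[2])<10:o*=1000
    return o+d*(z-o[2])/d[2]
def cloud(n="top"):
    im,d=grab_frame(n);c=camera_model(n);P=c["pose"]
    v,u=np.mgrid[:400,:640]
    p=np.stack([(u-c["cx"])/c["fx"]*d,-(v-c["cy"])/c["fy"]*d,-d],-1)
    o=P[:3,3]*(1000 if abs(P[2,3])<10 else 1)
    return im,p@P[:3,:3].T+o,d
def case_at(u,v,W,d,lo=33,hi=55,r=26):
    m=np.zeros(d.shape,bool);m[v-r:v+r,u-r:u+r]=1
    m&=(d>0)&(W[...,2]>lo)&(W[...,2]<hi)
    k,lab,st,ce=cv2.connectedComponentsWithStats(m.astype(np.uint8))
    i=1+np.argmax(st[1:,4]);p=W[lab==i]
    (x,y),s,_=R=cv2.minAreaRect(p[:,:2].astype(np.float32))
    b=cv2.boxPoints(R);e=max((b[1]-b[0],b[2]-b[1]),key=np.linalg.norm)
    a=np.arctan2(e[1],e[0])%np.pi
    return np.array([x,y]),a,s,np.median(p[:,2]),len(p)
def down(a):
    # tool pointing down, closing axis y perpendicular to long axis at angle a
    x=np.array([np.cos(a),np.sin(a),0]);z=np.array([0,0,-1.]);return np.stack([x,np.cross(z,x),z],1)
E
python3 - <<'E'
from h import *
im,W,d=cloud()
for u,v in((232,208),(297,221),(361,208)):
    print(case_at(u,v,W,d), ray("top",u,v,43))
for n,u,v,z in(("tray",268.5,161.3,6),("tray2",271,163,6),("beaker",387.9,175.7,0),("timer",217.4,175.5,0),("stop",410.7,235.3,0)):print(n,ray("top",u,v,z))
print(current_orientation(),current_wrist_force())
E
```

```text
(array([473.84124756, 210.27284241]), np.float32(1.4442062), (127.28366088867188, 67.29833221435547), np.float64(41.97799597217568), 828) [471.60385738 207.30260393  43.        ]
(array([429.38381958,   3.0573082 ]), np.float32(1.4827224), (125.13304901123047, 67.29419708251953), np.float64(41.84989653197408), 825) [427.17262766   2.73933529  43.        ]
(array([ 468.70922852, -197.94845581]), np.float32(1.2374333), (125.19820404052734, 67.58415985107422), np.float64(42.51710397939689), 820) [ 465.10557116 -199.76806267   43.        ]
tray [628.15514356  94.75675873   6.        ]
tray2 [622.35135356  86.60165775   6.        ]
beaker [ 575.20748704 -295.29052993    0.        ]
timer [584.67959988 262.51151499   0.        ]
stop [ 379.18769097 -361.41622471    0.        ]
[[ 9.72089655e-01  2.34609677e-01 -4.11174031e-05]
 [ 2.34609675e-01 -9.72089655e-01 -4.72441800e-05]
 [-5.10537441e-05  3.62790381e-05 -9.99999998e-01]] [-0.14371383 -0.21645307  0.13344882]
```

```bash
cat >> h.py <<'E'
from scipy.spatial.transform import Rotation as Ro
def tilt(R,t): return R@Ro.from_rotvec([0,t,0]).as_matrix()
def meas(R):
    F=[];M=[]
    for _ in range(5): F.append(current_wrist_force());M.append(current_moment());pause(0.03)
    return np.mean(F,0),R.T@np.mean(M,0)
def test(xy,a,z=28,up=150,th=0.3):
    q0=current_q();best=None
    for s in(0,np.pi):
        R=down(a+s)
        qs=[inverse_kinematics([*xy,h],tilt(R,t)) for h,t in((up,0),(up,th),(up,-th),(z,0))]
        if any(q is None for q in qs): continue
        c=max(abs(qs[0]-q0))+max(0,abs(qs[0][6])-2.2)*5
        if best is None or c<best[0]: best=(c,R)
    R=best[1];print("cost",best[0],current_time_s())
    move_ptp([*xy,up],R)
    f0,m0=meas(R)
    line_to([*xy,z+25],v=250); print("stop",line_to([*xy,z],v=80,stop_force=15))
    close_gripper(40); print("grip",current_grip_width(),current_grasp_force(),current_time_s())
    line_to([*xy,up],v=200)
    f1,m1=meas(R);print("weight",(f1-f0).round(2),(m1-m0).round(3))
    out=[]
    for t in(th,-th):
        line_to([*xy,up],rot=tilt(R,t),v=200);pause(0.6)
        f,m=meas(tilt(R,t));out.append(m);print("tilt",t,(f-f0).round(2),(m-m0).round(3))
    line_to([*xy,up],rot=R,v=200)
    print("diff",(out[0]-out[1]).round(3),"w",current_grip_width(),current_grasp_force(),current_time_s())
    return R
def putdown(xy,z=28,up=150):
    line_to([*xy,z+12],v=200);print("stop",line_to([*xy,z-3],v=50,stop_force=4),current_tool_pos())
    release();line_to([*xy,up],v=250);print("t",current_time_s())
E
python3 - <<'E'
from h import *
im,W,d=cloud()
xy,a,*_=case_at(361,208,W,d)
test(xy,a)
E
```

```text
cost 0.6288121827465094 0.7
stop False
grip 65.38017133519142 39.999837689101696 4.3
weight [ 0.08 -0.3  -5.4 ] [-0.001 -0.008 -0.005]
tilt 0.3 [ 0.4  -0.48 -5.29] [-0.031 -0.523 -0.022]
tilt -0.3 [-0.04 -0.11 -5.45] [-0.011  0.488  0.013]
diff [-0.02  -1.011 -0.036] w 65.51663929645446 39.999681171029806 8.5833
```

```bash
python3 - <<'E'
from h import *
R=current_orientation();xy=current_tool_pos()[:2]
print(meas(R)[1])
for t in(.3,-.3):
    line_to([*xy,150],rot=tilt(R,t),v=200);pause(.5)
    line_to([*xy,150],rot=R,v=200)
    for i in range(3): print(t,meas(R)[1].round(3))
np.save("xy3.npy",xy)
putdown(xy)
for t in(.3,-.3):
    line_to([*xy,150],rot=tilt(R,t),v=200);pause(.2);print("empty",meas(tilt(R,t))[1].round(3))
im,W,d=cloud()
xy,a,*_=case_at(297,221,W,d)
test(xy,a)
E
```

```text
[-0.08166063 -0.04590483  0.0146308 ]
0.3 [-0.078  0.025  0.006]
0.3 [-0.051  0.033  0.016]
0.3 [-0.1    0.048 -0.01 ]
-0.3 [-0.02  -0.033 -0.001]
-0.3 [-0.062 -0.066  0.015]
-0.3 [-0.056 -0.087 -0.015]
stop True [ 468.6989797  -198.85476457   27.65788132]
t 14.9
empty [-0.057 -0.294 -0.033]
empty [-0.058  0.261  0.015]
cost 0.271271885964641 17.025
stop False
grip 65.81954377110476 39.99815482646227 19.4833
weight [-0.27 -0.11 -3.7 ] [ 0.025 -0.024  0.018]
tilt 0.3 [ 0.03 -0.15 -3.65] [ 0.026 -0.521 -0.003]
tilt -0.3 [-0.19 -0.15 -3.54] [0.002 0.511 0.031]
diff [ 0.024 -1.033 -0.033] w 65.54536881805508 39.99709848314524 24.0167
```

```bash
python3 - <<'E'
from h import *
R=current_orientation();xy=current_tool_pos()[:2]
print(meas(R)[1], current_wrist_force())
for t in(.3,-.3):
    line_to([*xy,150],rot=tilt(R,t),v=200)
    for i in range(3): print(t,"tilted",meas(tilt(R,t))[1].round(3))
    line_to([*xy,150],rot=R,v=200)
    for i in range(3): print(t,meas(R)[1].round(3))
print(current_wrist_force())
np.save("xy2.npy",xy)
putdown(xy)
for i in range(3):print(meas(R)[0])
im,W,d=cloud()
xy,a,*_=case_at(232,208,W,d)
test(xy,a)
print(current_wrist_force())
R=current_orientation();xy=current_tool_pos()[:2]
for t in(.3,-.3):
    line_to([*xy,150],rot=tilt(R,t),v=200)
    for i in range(3): print(t,"tilted",meas(tilt(R,t))[1].round(3))
    line_to([*xy,150],rot=R,v=200)
    for i in range(3): print(t,meas(R)[1].round(3))
print(current_wrist_force(),current_time_s())
np.save("xy1.npy",xy)
E
```

```text
[-0.09222624 -0.03479693  0.00372548] [ 0.07350312 -0.25416503 -4.24319484]
0.3 tilted [-0.059 -0.547 -0.015]
0.3 tilted [-0.068 -0.541 -0.033]
0.3 tilted [-0.063 -0.534 -0.022]
0.3 [-0.072 -0.055 -0.014]
0.3 [-0.066 -0.051 -0.008]
0.3 [-0.101 -0.044  0.004]
-0.3 tilted [-0.096  0.471  0.039]
-0.3 tilted [-0.089  0.482 -0.008]
-0.3 tilted [-0.086  0.478  0.022]
-0.3 [-0.088  0.004  0.017]
-0.3 [-0.059 -0.01   0.005]
-0.3 [-0.084 -0.044  0.007]
[-0.3147384   0.66627779 -3.6123227 ]
stop True [428.66006551   2.60901811  27.43297224]
t 30.5417
[-0.54958051 -0.51781068 -0.04095669]
[0.2244975  0.23300692 0.00592449]
[ 0.07449194 -0.12468657 -0.0948019 ]
cost 0.4639008411467658 31.0917
stop False
grip 65.6293280110797 39.999659825116396 33.5833
weight [-0.06  0.07 -4.05] [0.003 0.012 0.003]
tilt 0.3 [ 0.23  0.69 -3.48] [ 0.015 -0.445 -0.055]
tilt -0.3 [ 0.5   0.53 -3.61] [0.006 0.528 0.02 ]
diff [ 0.009 -0.973 -0.074] w 65.45691880653564 39.99995936639607 38.0083
[-1.81446103  0.2395146  -3.24102391]
0.3 tilted [-0.069 -0.505 -0.038]
0.3 tilted [-0.09  -0.5   -0.031]
0.3 tilted [-0.106 -0.517 -0.037]
0.3 [-0.106 -0.055 -0.004]
0.3 [-0.105 -0.034  0.004]
0.3 [-0.098 -0.034  0.007]
-0.3 tilted [-0.083  0.429  0.014]
-0.3 tilted [-0.074  0.466  0.032]
-0.3 tilted [-0.069  0.46   0.017]
-0.3 [-0.086 -0.031  0.018]
-0.3 [-0.054 -0.038  0.014]
-0.3 [-0.069 -0.045  0.013]
[-0.07809546 -0.3747258  -2.60433888] 42.0083
```

```bash
python3 - <<'E'
from h import *
putdown(np.load("xy1.npy"))
im,W,d=cloud()
for u,v in((232,208),(297,221),(361,208)):
    r=case_at(u,v,W,d);print(r)
xy,a=r[:2]
R=min((down(a),down(a+np.pi)),key=lambda R:np.abs(inverse_kinematics([*xy,150],R)-current_q()).max())
move_ptp([*xy,150],R);line_to([*xy,53],v=250);print(line_to([*xy,28],v=80,stop_force=15))
close_gripper(40);line_to([*xy,200],v=200);print("w",current_grip_width(),meas(R)[0],current_time_s())
for t in(.3,-.3): line_to([*xy,200],rot=tilt(R,t),v=200);pause(.4)
line_to([*xy,200],rot=R,v=200)
for i in range(2):print(meas(R)[1].round(3))
line_to([625,91,230],v=150);pause(.8)
print(current_tool_pos(),current_grip_width(),current_grasp_force(),current_wrist_force(),current_time_s())
for n in("top","side"):
    im,_=grab_frame(n);cv2.imwrite(f"pics/{n}1.png",im[:,:,::-1])
E
```

```text
stop True [475.19329015 209.61979854  27.67223807]
t 44.1833
(array([496.234375  , 153.72332764]), np.float32(0.774521), (36.123390197753906, 17.83991241455078), np.float64(42.16510262929694), 48)
(array([429.62612915,   2.45506287]), np.float32(1.474609), (124.8169174194336, 67.73339080810547), np.float64(42.16776072667881), 827)
(array([ 469.68655396, -199.31912231]), np.float32(1.2389288), (125.24391174316406, 68.30614471435547), np.float64(42.39338561992008), 825)
False
w 65.89119323014602 [ 0.23221699 -0.12768074 -5.42066229] 48.3833
[-0.046 -0.034 -0.011]
[-0.048 -0.076  0.   ]
[625.00378846  90.99426702 229.99921131] 66.02074602224207 39.99917261302471 [-0.18846648 -0.4828576  -5.19330271] 54.3417
```

View pics/side1.png

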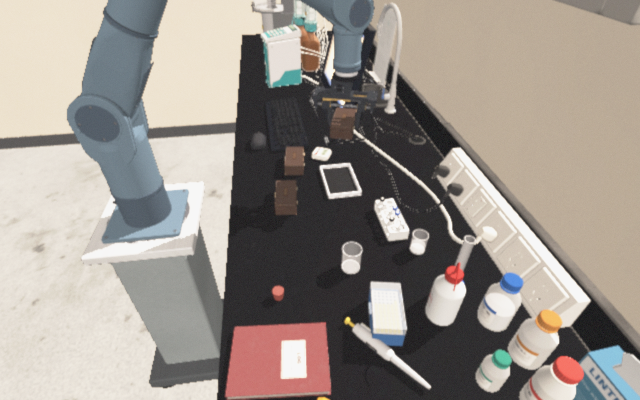

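View pics/top1.png

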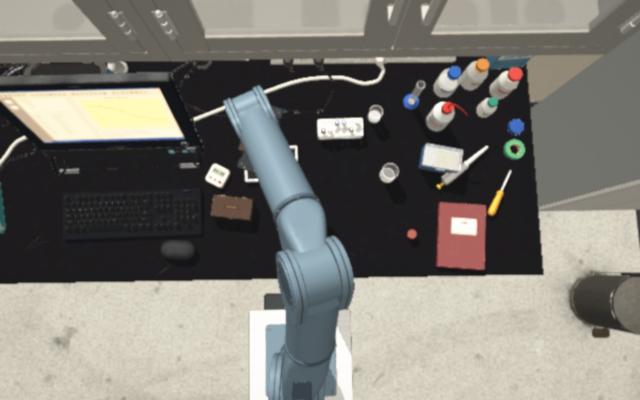

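The side view shows the case level in the gripper at about (343,123), above the tray at (340,181). The other two cases lie flat at (294,160) and (286,197), and the beaker, timer and stopper haven't moved.

```bash
python3 - <<'E'
from h import *
t=ray("side",340,181,6);print(t,ray("side",343,123,223))
if np.hypot(*(t[:2]-[625,91]))<25: hand_in();print("in")
E
```

```text
[620.71754491  80.91756659   6.        ] [622.93999005  88.8696078  223.        ]
the job is handed in; nothing more can be done
in
```

I handed the job in with case 3 gripped level and still over the tray at about 22 cm. I took case 3 as the one with the ball because it was the only one too heavy to be empty (about 0.55 kg) and its balance shifted when rocked. The other two cases lie flat outside the tray.

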